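# Close the filter canister with its cover and wing nut

## Robot

A 7-joint arm with a two-finger parallel gripper is mounted at the origin on a cart in front of the work surface, level with it; the furniture and walls round the work are solid. World frame = base frame: x ahead of the robot, y to its left, z up, the work surface at z = 0. Lengths are in mm, angles in rad, forces in N, time in s.
With the tool pointing down it reaches from about 425 to 825 mm from the base axis. Payload 3.6 kg.
Tool frame: the origin (TCP) lies midway between the tips of the shut fingers; the grasp point (between the pads) lies 19 mm behind it; z points along the fingers, y is the line along which they close (so a half turn about z gives the same grasp; the last joint's range is limited). The gripper opens to 93 mm and grips with 3 to 60 N. Pads are 15 mm wide; open, the fingers measure 128 mm over their backs; the gripper's body (75 mm by 188 mm) begins 65 mm behind the grasp point.
Start: joints at [1.171, 0.615, -0.013, 1.423, 0.008, 1.103, -0.04], TCP at [237.36, -605.08, 218.64] pointing down, gripper open.
Joint ranges: [-3.12, 3.12], [-0.3, 2.06], [-1.34, 1.32], [0.26, 2.42], [-1.36, 4.5], [0.01, 1.98], [-2.84, 2.84]. Speed limits (rad/s): [2.79, 2.79, 3.14, 3.14, 3.14, 3.14, 3.14].

## Interface

Orientations are given as [roll, pitch, yaw] about the fixed x, y, z axes, in that order (R = Rz(yaw) Ry(pitch) Rx(roll)).
In Python, from station import robot gives the robot as it stands. The module is installed in compiled form; this text tells all that it offers.
- The arm moves only by the tool drive_tool, never from a script. Its argument "increments" is one flat list of numbers, 7 for each row, row after row: the turn, a rotation vector about the world's x, y, z in degrees, then the shift along the world's x, y, z in m, then the gripper command: -1 is shut, 1 is fully open, values between are in proportion. In form: [ax, ay, az, dx, dy, dz, hand, ax, ay, az, dx, dy, dz, hand, ...]. A call has exactly 10 rows; each row shifts and turns the commanded pose from where the row before left it; what a row does not reach is not made up. A row lasts 1/10 s, in which the tool goes at most 50 mm and 8.59 degrees, less where a joint would pass 70% of its speed; a pose out of reach is approached as far as the arm can. A call with a gripper value outside its range is refused whole. The fingers move at their own pace and stop on an object; "grip_force" is the grip in N (left out, the last holds). Time passes only in rows, so rows that do not move let the fingers close, or fill a call up. It gives the time, the measured TCP pose, the force, the opening and the grip force at its end, in the units of the state.
- robot.get_obs(): the state, without advancing time (a new reading comes with each control period).
- robot.capture(name): name is "side" or "top" or "wrist"; returns (picture, depth): 384x512x3 uint8, red, green, blue; 384x512 float32, mm along the optical axis (not along the pixel's ray), 0 where there is no reading.
- robot.camera_params(name): a dict with "fx", "fy", "cx", "cy" (pixels), "rvec" (rotation vector, rad) and "tvec" (3), from world to camera coordinates, as OpenCV has them. Camera axes: x right, y down, z forward; pixel columns grow to the right and rows downward; lengths in mm; the calibration is good to about 2 mm. A picture is of the moment at which its call begins: read the wrist's pose just before it. camera_params takes no time and is no camera call; for the wrist camera it gives the pose at the moment of the call.
- robot.job_done(): hands the job in; it is judged then, once.
The state is a dict: "t": time; "qpos": joint angles; "dq": joint speeds; "effort": joint torques, N m; "eef_pos": TCP position; "tool_rot": TCP orientation; "wrist_force": force on the tool from outside, world axes, zero at the start; "torque": the same for the moment, N m; "width": opening from 0.0 (shut) to 1.0 (fully open); "grip_force": force on a finger pad.
Only numpy, scipy, OpenCV 4.12 (cv2) and the standard library are available. Lean on these libraries where they do the work, as an engineer would, in place of code of your own. Each camera call takes 0.05 s, during which the arm holds its last target. There are 200 camera calls.

## Task

Close the dust-filter canister: set its round cover flat on the canister's rim, lowering it so that the wing nut on the centre stud comes up through the slot in the cover. Then spin the wing nut down clockwise until it is snug against the cover, with its wings across the slot, and let go. Leave the plaster cast, the jar and the dropper bottle where they stand.

Things in the scene. Friction and masses are not known exactly. Their poses are not given: they have to be found in the camera images.
- canister: grey round open drum, 124 mm across, bolted to the bench, black hose stub on its +x side, white pleated filter inside. Origin: centre of the underside, z up. Rim with flat black gasket (99 to 123 mm diameter) at z = 60 mm. An 8 mm steel stud stands on its axis, up to z = 128 mm. It cannot move.
- cover: loose 175 to 350 g cover, lying right way up: aluminium disc, 130 mm across, 5 mm thick; orange hub on it, 90 (x) by 60 mm (y, the grip), flat upright sides, top 30 mm above the underside; slot 74 (x) by 26 mm (y) through hub and disc. Origin: centre of the underside, z up. Flat below; seated, it lies 60 mm above the canister's origin, at any yaw that lets the nut through.
- wing_nut: black wing nut that stays on the stud: flat upright bar 60 (x) by 14 (y, the grip) by 28 mm high. Origin: centre of its underside, on the stud axis, z up. It starts 96 to 97 mm above the canister's underside, 6 to 7 mm above the hub of a seated cover. It passes through the cover's slot while the wings lie along the slot (within about 0.15 rad).
- nut_turn (a joint): turn of the nut in rad, growing clockwise seen from above. Underside at 97 mm - 1.6 mm per rad above the canister's underside. Friction 0.07 N m; it stays where left. Starts at 0 to 0.6; meets the hub of a seated cover at about 4.35; the thread ends at 4.6, which only nips the cover and is not too tight. The wings then lie across the slot.
- cast_white: bystander: white plaster dental cast on a yellow base, 66x70x47 mm, origin under its centre
- jar_blue: bystander: white jar with blue lid, 48 mm across, 62 mm high, origin under its centre
- dropper: bystander: brown bottle with black dropper, 33 mm across, 102 mm high, origin under its centre

How it is judged:
By the outcome, as a careful person would: the job done as asked, in the order asked, and still so for the second after the job is handed in, with the robot touching nothing.
It also fails if it takes over 72 s, if anything falls off the work surface, if the arm or the gripper's body presses on something with over 40 N, if the wrist force passes 120 N, or if a joint passes its speed limit or range.

## Working session

There is one attempt and no reset: what is moved stays moved. The work goes in short steps, Python scripts to look and compute and a tool call to move; the robot and the scene stay as the last step left them, time stands still between calls to the robot, and variables do not carry over. Pictures are saved under pics/ and viewed, at most 10 in all, crops included, and the job is handed in when it is done.

Besides the shell and the picture viewer there is one more tool, called after "Emit:" as name(argument=value, ...) on one line, values as JSON. drive_tool: Moves the arm, as the interface text tells. Its arguments: {"type":"object","properties":{"increments":{"type":"array"},"grip_force":{"type":"number"}},"required":["increments"]}

```bash
mkdir -p pics; cat > h.py <<'E'
import numpy as np,cv2
from station import robot
def cap(n,save=None):
    p=robot.camera_params(n); im,d=robot.capture(n)
    if save: cv2.imwrite('pics/'+save,im[:,:,::-1])
    R=cv2.Rodrigues(np.array(p['rvec'],float))[0]; t=np.array(p['tvec'],float).ravel()
    v,u=np.mgrid[0:384,0:512]
    c=np.stack([(u-p['cx'])/p['fx']*d,(v-p['cy'])/p['fy']*d,d],-1)
    W=(c-t)@R; W[d<=0]=np.nan
    return im,d,W
E
python3 - <<'E'
from h import *
o=robot.get_obs();print(o['eef_pos'],o['tool_rot'],o['t'])
a=cap('top');b=cap('side');
np.savez('s.npz',ti=a[0],tw=a[2],si=b[0],sw=b[2])
cv2.imwrite('pics/top.png',a[0][:,:,::-1]);cv2.imwrite('pics/side.png',b[0][:,:,::-1])
E
```

```text
[ 237.04485985 -604.38733611  217.48622223] [-3.13905090e+00  5.53533053e-05  3.73801144e-01] 0.0
```

View pics/top.png

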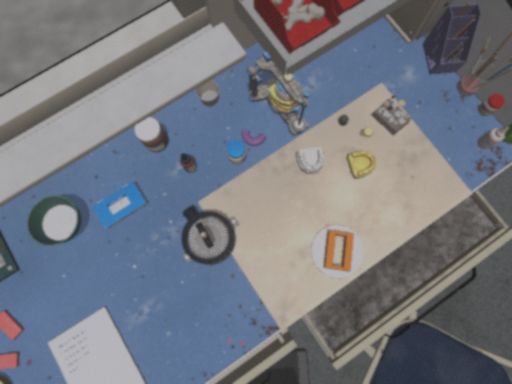

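View pics/side.png

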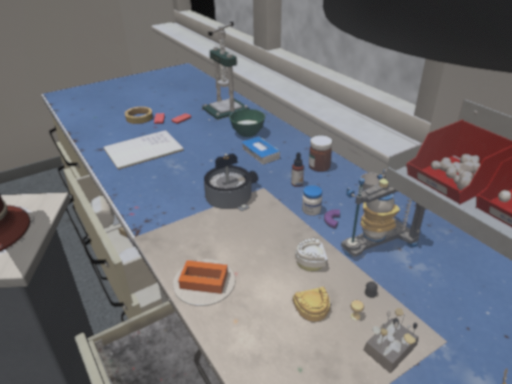

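Top picture: canister at about (209,237) with the nut bar running (199,222)–(210,247); cover at (338,250) with its orange hub; cast at (311,159), jar (236,150), dropper (188,162). Measuring from depth.

```bash
cat > m.py <<'E'
from h import *
def rect(P,n):
    r=cv2.minAreaRect(P[:,:2].astype(np.float32)); print(n,len(P),'c',np.round(r[0],1),'size',np.round(r[1],1),'ang',round(r[2],1),'zmed',np.round(np.median(P[:,2]),1),'mean',np.round(P.mean(0),1))
def circ(P,n):
    A=np.c_[2*P[:,:2],np.ones(len(P))];s=np.linalg.lstsq(A,(P[:,:2]**2).sum(1),rcond=None)[0]
    print(n,len(P),'c',np.round(s[:2],1),'r',round(float(np.sqrt(s[2]+s[0]**2+s[1]**2)),1),'z',round(float(np.median(P[:,2])),1))
E
python3 - <<'E'
from m import *
s=np.load('s.npz')
for k in 'ts':
    im=s[k+'i'].astype(int);W=s[k+'w'];z=W[...,2]
    px={'t':dict(can=(209,237),cov=(338,250),cast=(311,159),jar=(236,150),dr=(188,162)),'s':dict(can=(228,186),cov=(204,275),cast=(312,255),jar=(312,200),dr=(297,170))}[k]
    for n,(u,v) in px.items(): print(k,n,np.round(W[v,u],0))
    org=(im[...,0]>150)&(im[...,2]<90)&(im[...,0]-im[...,1]>60)
    u,v=px['cov'];vv,uu=np.mgrid[0:384,0:512]
    near=np.hypot(uu-u,vv-v)<45
    rect(W[org&near&(z>24)&(z<36)],'hub')
    rect(W[near&(z>2.5)&(z<9)],'disc')
    u,v=px['can'];near=np.hypot(uu-u,vv-v)<45
    rect(W[near&(z>110)&(z<135)],'nut')
    P=W[near&(z>55)&(z<66)];rect(P,'rim');
    c=np.median(P[:,:2],0);r=np.hypot(*(P[:,:2]-c).T);circ(P[r>45],'rimc')
E
```

```text
t can [584. 101. 100.]
t cov [ 540. -201.   -0.]
t cast [ 767. -153.   33.]
t jar [794.  32.  62.]
t dr [770. 148.  69.]
hub 341 c [ 538.6 -196.5] size [54.2 83.4] ang 77.4 zmed 30.2 mean [ 539.4 -197.4   30.1]
disc 2271 c [ 555.5 -193.5] size [183.9 222.5] ang 30.0 zmed 4.0 mean [ 546.8 -194.1    4.3]
nut 184 c [589.  110.9] size [58.2 14.2] ang 26.4 zmed 122.4 mean [587.9 110.  122.1]
rim 793 c [588.6 111.4] size [121.4 121.2] ang 41.9 zmed 60.2 mean [587.3 110.5  60.1]
rimc 789 c [589.1 111.1] r 55.7 z 60.2
s can [590.  84.  48.]
s cov [ 537. -184.    5.]
s cast [ 765. -179.   44.]
s jar [795.  10.  46.]
s dr [774. 136.  55.]
hub 553 c [ 537.8 -201.8] size [59.7 87.2] ang 77.1 zmed 29.8 mean [ 537.6 -205.1   29.6]
disc 2054 c [ 535.8 -167.3] size [186.2 263.9] ang 9.6 zmed 3.9 mean [ 540.2 -193.5    4.3]
nut 156 c [588.9 107.2] size [60.1 17.8] ang 23.6 zmed 118.8 mean [587.6 104.  118.6]
rim 411 c [588.6 104.4] size [121.5 118.9] ang 13.5 zmed 59.8 mean [589.3  95.3  59.6]
rimc 252 c [588.8 105.3] r 56.6 z 60.0
```

Emit:
drive_tool(increments=[0, 0, 6, 0.02, 0.03, 0, 1, 0, 0, 6, 0.03, 0.04, 0, 1, 0, 0, 6, 0.03, 0.04, 0, 1, 0, 0, 6, 0.03, 0.04, 0, 1, 0, 0, 6, 0.03, 0.04, 0, 1, 0, 0, 6, 0.03, 0.04, 0, 1, 0, 0, 6, 0.03, 0.04, 0, 1, 0, 0, 6, 0.03, 0.04, 0, 1, 0, 0, 6, 0.03, 0.04, 0, 1, 0, 0, 6, 0.03, 0.04, 0, 1])

```text
t: 1.1
eef_pos: [527.9, -213.5, 218.4]
tool_rot: [-3.141, 0.0, 1.425]
wrist_force: [1.3, 0.2, 0.6]
width: 0.998
grip_force: 0.0
```

```bash
python3 - <<'E'
from m import *
o=robot.get_obs();print(o['eef_pos'],o['tool_rot'],o['qpos'],o['t'])
im,d,W=cap('wrist','w1.png');z=W[...,2];im=im.astype(int)
org=(im[...,0]>150)&(im[...,2]<90)&(im[...,0]-im[...,1]>60)
print(org.sum()); rect(W[org&(z>22)&(z<38)],'hub')
E
```

```text
[ 527.94322246 -213.45538428  218.40123033] [-3.14085977e+00  1.49533540e-04  1.42502698e+00] [ 0.56127919  0.50720809 -0.33447108  1.65667108  0.1896518   1.01044551
  0.01880673] 1.1
2331
hub 2324 c [ 537.4 -198.2] size [58.7 88.9] ang 77.4 zmed 30.8 mean [ 537.6 -196.7   30.8]
```

View pics/w1.png

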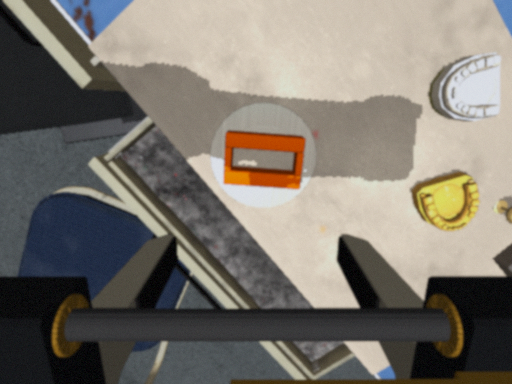

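Wrist picture: cover at (264,158), hub and slot clear; centre (537.5,-198), long axis 167.4°. Aligning and coming down.

Emit:
drive_tool(increments=[0, 0, 8, 0.001, 0.002, -0.005, 1, 0, 0, 8, 0.001, 0.002, -0.01, 1, 0, 0, 8, 0.001, 0.002, -0.01, 1, 0, 0, 8, 0.001, 0.002, -0.01, 1, 0, 0, 8, 0.001, 0.002, -0.01, 1, 0, 0, 8, 0.001, 0.002, -0.01, 1, 0, 0, 8, 0.001, 0.001, -0.01, 1, 0, 0, 8, 0.001, 0.001, -0.01, 1, 0, 0, 8, 0.001, 0.001, -0.01, 1, 0, 0, 8, 0.001, 0, -0.01, 1])

```text
t: 2.15
eef_pos: [536.9, -200.2, 122.8]
tool_rot: [-3.141, -0.001, 2.823]
wrist_force: [0.2, 0.6, -0.0]
width: 1.001
grip_force: 0.0
```

```bash
python3 - <<'E'
from m import *
o=robot.get_obs();print(o['eef_pos'],o['tool_rot'],o['qpos'],o['t'])
im,d,W=cap('wrist','w2.png');z=W[...,2];im=im.astype(int)
org=(im[...,0]>150)&(im[...,2]<90)&(im[...,0]-im[...,1]>60)
print(org.sum()); rect(W[org&(z>22)&(z<38)],'hub')
E
```

```text
[ 536.8660431  -200.22228987  122.80535787] [-3.14142714e+00 -1.05398609e-03  2.82258399e+00] [ 0.7219635   0.68890675 -0.6597058   1.75045721  0.52641561  0.88745978
  1.08214995] 2.15
3683
hub 3670 c [ 537.  -197.9] size [58.7 89.5] ang 77.6 zmed 30.9 mean [ 534.  -196.7   30.9]
```

View pics/w2.png

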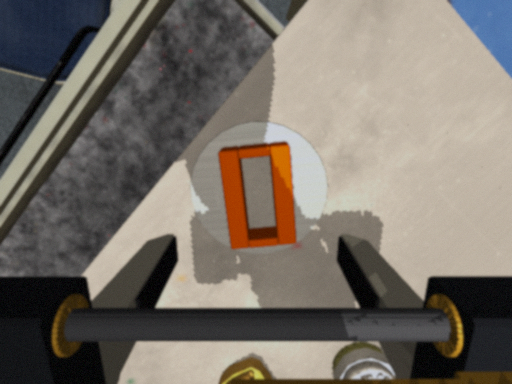

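Wrist picture: hub at (257,195), centred left–right between the fingers, slight residual tilt (~6°). Fix and descend.

Emit:
drive_tool(increments=[0, 0, 2.9, 0, 0.001, -0.01, 1, 0, 0, 2.9, 0, 0.001, -0.015, 1, 0, 0, 0, 0, 0, -0.015, 1, 0, 0, 0, 0, 0, -0.015, 1, 0, 0, 0, 0, 0, -0.015, 1, 0, 0, 0, 0, 0, -0.015, 1, 0, 0, 0, 0, 0, -0.012, 1, 0, 0, 0, 0, 0, -0.01, 1, 0, 0, 0, 0, 0, -0.005, 1, 0, 0, 0, 0, 0, 0, 1])

```text
t: 3.2
eef_pos: [537.1, -198.0, 11.0]
tool_rot: [-3.142, -0.001, 2.919]
wrist_force: [0.2, -0.8, 0.4]
width: 0.998
grip_force: 0.0
```

Emit:
drive_tool(increments=[0, 0, 0, 0, 0, 0, -1, 0, 0, 0, 0, 0, 0, -1, 0, 0, 0, 0, 0, 0, -1, 0, 0, 0, 0, 0, 0, -1, 0, 0, 0, 0, 0, 0, -1, 0, 0, 0, 0, 0, 0, -1, 0, 0, 0, 0, 0, 0, -1, 0, 0, 0, 0, 0, 0, -1, 0, 0, 0, 0, 0, 0, -1, 0, 0, 0, 0, 0, 0, -1], grip_force=30)

```text
t: 4.2
eef_pos: [537.4, -198.4, 11.9]
tool_rot: [-3.141, 0.0, 2.918]
wrist_force: [-0.7, -2.2, 3.2]
width: 0.641
grip_force: 30.0
```

Emit:
drive_tool(increments=[0, 0, 0, 0, 0, 0.005, -1, 0, 0, 0, 0, 0, 0.01, -1, 0, 0, 0, 0, 0, 0.02, -1, 0, 0, 0, 0, 0, 0.02, -1, 0, 0, 0, 0, 0, 0.02, -1, 0, 0, 0, 0, 0, 0.025, -1, 0, 0, 0, 0, 0, 0.025, -1, 0, 0, 0, 0, 0, 0.025, -1, 0, 0, 0, 0, 0, 0.02, -1, 0, 0, 0, 0, 0, 0.01, -1])

```text
t: 5.2
eef_pos: [537.9, -197.5, 193.6]
tool_rot: [3.141, 0.002, 2.919]
wrist_force: [0.8, -0.4, -3.4]
width: 0.644
grip_force: 30.0
```

Emit:
drive_tool(increments=[0, 0, 4, 0.002, 0.01, 0, -1, 0, 0, 4, 0.003, 0.02, 0, -1, 0, 0, 4, 0.004, 0.02, 0, -1, 0, 0, 4, 0.004, 0.02, 0, -1, 0, 0, 4, 0.004, 0.02, 0, -1, 0, 0, 4, 0.004, 0.02, 0, -1, 0, 0, 4, 0.004, 0.02, 0, -1, 0, 0, 4, 0.004, 0.02, 0, -1, 0, 0, 4, 0.002, 0.01, 0, -1, 0, 0, 3, 0.001, 0.01, 0, -1])

```text
t: 6.2
eef_pos: [569.7, -26.4, 191.6]
tool_rot: [3.142, 0.0, -2.678]
wrist_force: [0.7, 0.5, -2.6]
width: 0.647
grip_force: 30.0
```

```bash
python3 - <<'E'
from m import *
o=robot.get_obs();print(o['eef_pos'],o['tool_rot'],o['qpos'],o['t'],o['wrist_force'])
im,d,W=cap('wrist','w3.png');np.savez('w3.npz',im=im,W=W)
z=W[...,2]
a,b,c=cap('top','t3.png')
for n,V in (('w',W),('t',c)):
    near=np.hypot(V[...,0]-589,V[...,1]-108)<80
    z=V[...,2]
    rect(V[near&(z>113)&(z<126)],n+'nut'); P=V[near&(z>56)&(z<64)]
    if len(P)>20: rect(P,n+'rim');circ(P,n+'rim')
E
```

```text
[569.71419579 -26.38928845 191.62879928] [ 3.14152888e+00  2.22983336e-04 -2.67826570e+00] [ 0.5481523   0.66880485 -0.91095657  1.68013782  0.58572198  1.08870867
  1.49302723] 6.2 [ 0.66411694  0.5147025  -2.5881909 ]
wnut 379 c [568.8 100.6] size [19.2 14.2] ang 26.0 zmed 120.9 mean [566.7  98.  120.3]
wrim 1338 c [556.7 124.5] size [88.8 64.8] ang 32.9 zmed 60.8 mean [545.4 125.8  60.7]
wrim 1338 c [572.5 115.1] r 43.7 z 60.8
tnut 146 c [588.9 111. ] size [57.3 14.3] ang 26.1 zmed 122.1 mean [590.1 111.9 121.8]
trim 591 c [590.1 112.4] size [117.2 120.9] ang 42.8 zmed 60.3 mean [593.2 125.3  60.2]
trim 591 c [589.2 111.3] r 55.6 z 60.3
```

View pics/w3.png

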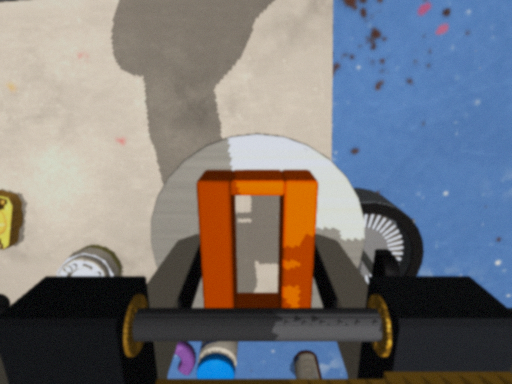

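Wrist picture: cover gripped squarely (slot about (258,245)); the canister shows at right (390,235), partly hidden. Wrist and corrected top estimates agree: axis ≈ (587.3,109.6), wings at 26.2° against the tool's 26.6°.

Emit:
drive_tool(increments=[0, 0, 0, 0.001, 0.01, 0, -1, 0, 0, 0, 0.002, 0.015, 0, -1, 0, 0, 0, 0.002, 0.02, 0, -1, 0, 0, 0, 0.003, 0.02, 0, -1, 0, 0, 0, 0.003, 0.02, 0, -1, 0, 0, 0, 0.002, 0.02, 0, -1, 0, 0, 0, 0.002, 0.015, 0, -1, 0, 0, 0, 0.002, 0.01, 0, -1, 0, 0, 0, 0, 0.005, 0, -1, 0, 0, 0, 0, 0, 0, -1])

```text
t: 7.3
eef_pos: [586.3, 107.4, 191.6]
tool_rot: [-3.142, -0.0, -2.683]
wrist_force: [-0.0, -1.2, -2.3]
width: 0.642
grip_force: 30.0
```

```bash
python3 - <<'E'
from m import *
o=robot.get_obs();print(o['eef_pos'],o['tool_rot'],o['qpos'],o['t'],o['wrist_force'])
im,d,W=cap('wrist')
z=W[...,2];near=np.hypot(W[...,0]-589,W[...,1]-108)<80
im2=im.astype(int)
org=(im2[...,0]>150)&(im2[...,2]<90)&(im2[...,0]-im2[...,1]>60)
rect(W[org&near&(z>195)],'hub')
rect(W[near&(z>112)&(z<135)],'nut')
P=W[near&(z>112)&(z<135)]
cv2.imwrite('pics/w4.png',cv2.resize(im[100:340,130:390,::-1],None,fx=2,fy=2))
E
```

```text
[586.26918912 107.3889774  191.60131712] [-3.14153689e+00 -2.25730917e-04 -2.68340579e+00] [ 0.28685192  0.69826782 -0.88214683  1.60677303  0.58417283  1.12005628
  1.28580563] 7.3 [-0.01876666 -1.19527047 -2.33087554]
hub 8564 c [578.2 103.9] size [72.7 59.9] ang 25.9 zmed 210.6 mean [572.9 101.4 210.5]
nut 786 c [593.4 113. ] size [41.9 13.9] ang 25.8 zmed 124.0 mean [592.2 112.4 123.9]
```

View pics/w4.png

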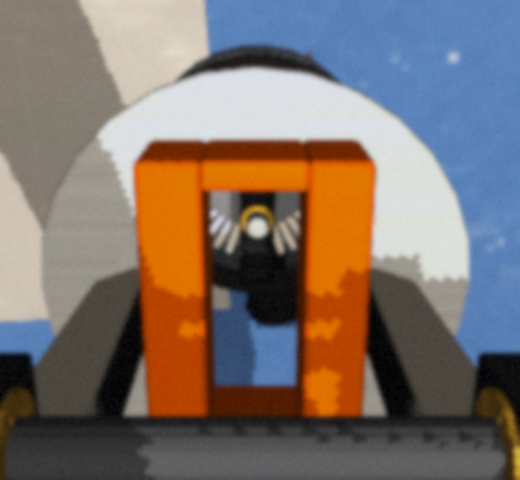

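Crop: through the slot, the stud (257,225) and nut bar are in line with the slot, ~2 mm of sideways correction needed. Lowering.

Emit:
drive_tool(increments=[0, 0, 0, 0.0005, 0.001, -0.005, -1, 0, 0, 0, 0, 0.001, -0.01, -1, 0, 0, 0, 0, 0, -0.01, -1, 0, 0, 0, 0, 0, -0.01, -1, 0, 0, 0, 0, 0, -0.01, -1, 0, 0, 0, 0, 0, -0.005, -1, 0, 0, 0, 0, 0, -0.004, -1, 0, 0, 0, 0, 0, -0.004, -1, 0, 0, 0, 0, 0, -0.004, -1, 0, 0, 0, 0, 0, -0.004, -1])

```text
t: 8.35
eef_pos: [587.0, 109.0, 125.6]
tool_rot: [-3.141, 0.001, -2.684]
wrist_force: [-0.1, -0.2, -3.7]
width: 0.641
grip_force: 30.0
```

Emit:
drive_tool(increments=[0, 0, 0, 0, 0, -0.004, -1, 0, 0, 0, 0, 0, -0.004, -1, 0, 0, 0, 0, 0, -0.004, -1, 0, 0, 0, 0, 0, -0.004, -1, 0, 0, 0, 0, 0, -0.004, -1, 0, 0, 0, 0, 0, -0.004, -1, 0, 0, 0, 0, 0, -0.004, -1, 0, 0, 0, 0, 0, -0.004, -1, 0, 0, 0, 0, 0, -0.004, -1, 0, 0, 0, 0, 0, 0, -1])

```text
t: 9.35
eef_pos: [586.5, 108.7, 89.0]
tool_rot: [3.142, -0.001, -2.684]
wrist_force: [0.3, -0.7, -3.6]
width: 0.644
grip_force: 30.0
```

Emit:
drive_tool(increments=[0, 0, 0, 0, 0, -0.003, -1, 0, 0, 0, 0, 0, -0.003, -1, 0, 0, 0, 0, 0, -0.003, -1, 0, 0, 0, 0, 0, -0.002, -1, 0, 0, 0, 0, 0, -0.002, -1, 0, 0, 0, 0, 0, -0.001, -1, 0, 0, 0, 0, 0, -0.001, -1, 0, 0, 0, 0, 0, -0.001, -1, 0, 0, 0, 0, 0, -0.001, -1, 0, 0, 0, 0, 0, 0, -1])

```text
t: 10.35
eef_pos: [586.8, 108.8, 72.5]
tool_rot: [-3.142, -0.0, -2.684]
wrist_force: [0.1, -0.1, -3.6]
width: 0.645
grip_force: 30.0
```

Emit:
drive_tool(increments=[0, 0, 0, 0, 0, -0.001, -1, 0, 0, 0, 0, 0, -0.0005, -1, 0, 0, 0, 0, 0, -0.0005, -1, 0, 0, 0, 0, 0, 0, -1, 0, 0, 0, 0, 0, 0, -1, 0, 0, 0, 0, 0, 0, -1, 0, 0, 0, 0, 0, 0, -1, 0, 0, 0, 0, 0, 0, -1, 0, 0, 0, 0, 0, 0, -1, 0, 0, 0, 0, 0, 0, -1])

```text
t: 11.35
eef_pos: [587.0, 109.0, 71.9]
tool_rot: [-3.141, 0.001, -2.684]
wrist_force: [-1.9, -2.2, 4.8]
width: 0.644
grip_force: 30.0
```

Emit:
drive_tool(increments=[0, 0, 0, 0, 0, 0, 1, 0, 0, 0, 0, 0, 0, 1, 0, 0, 0, 0, 0, 0, 1, 0, 0, 0, 0, 0, 0, 1, 0, 0, 0, 0, 0, 0, 1, 0, 0, 0, 0, 0, 0, 1, 0, 0, 0, 0, 0, 0.005, 1, 0, 0, 0, 0, 0, 0.01, 1, 0, 0, 0, 0, 0, 0.01, 1, 0, 0, 0, 0, 0, 0.015, 1])

```text
t: 12.35
eef_pos: [586.7, 108.9, 111.6]
tool_rot: [3.142, -0.0, -2.684]
wrist_force: [-0.6, -0.3, 0.2]
width: 0.998
grip_force: 0.0
```

Emit:
drive_tool(increments=[0, 0, 0, 0, 0, 0.02, 1, 0, 0, 0, 0, 0, 0.02, 1, 0, 0, 0, 0, 0, 0.02, 1, 0, 0, 0, 0, 0, 0.02, 1, 0, 0, 0, 0, 0, 0.02, 1, 0, 0, 0, 0, 0, 0.01, 1, 0, 0, 0, 0, 0, 0.01, 1, 0, 0, 0, 0, 0, 0, 1, 0, 0, 0, 0, 0, 0, 1, 0, 0, 0, 0, 0, 0, 1])

```text
t: 13.35
eef_pos: [586.4, 108.5, 229.6]
tool_rot: [3.141, -0.002, -2.684]
wrist_force: [-0.3, 1.3, -0.4]
width: 1.0
grip_force: 0.0
```

```bash
cat > look.py <<'E'
from m import *
import sys
o=robot.get_obs();print(o['eef_pos'],o['tool_rot'],o['qpos'],o['t'],o['wrist_force'])
for n in ('wrist','top'):
    im,d,W=cap(n); i=im.astype(int)
    z=W[...,2];near=np.hypot(W[...,0]-588,W[...,1]-110)<68
    org=(i[...,0]>150)&(i[...,2]<90)&(i[...,0]-i[...,1]>60)
    dark=i.max(2)<90
    H=W[org&near&(z>84)&(z<96)]
    if len(H)>9:rect(H,n+' hub')
    N=W[dark&near&(z>110)&(z<127)]
    if len(N)>9:rect(N,n+' nut')
    D=W[near&(z>60)&(z<70)&(i.min(2)>110)]
    if len(D)>50:
        A=np.c_[D[:,:2]-[588,110],np.ones(len(D))];print(n,'disc plane',np.linalg.lstsq(A,D[:,2],rcond=None)[0])
    cv2.imwrite(f'pics/{sys.argv[1]}_{n}.png',im[:,:,::-1])
E
python3 look.py a
```

```text
[586.38549229 108.53936548 229.63282995] [ 3.14142835e+00 -1.99645348e-03 -2.68392132e+00] [ 0.29460699  0.6634128  -0.90481957  1.55302498  0.54662173  1.19754757
  1.31686152] 13.35 [-0.26881508  1.28518876 -0.35362955]
wrist hub 3008 c [586.2 109.3] size [89.7 59.2] ang 26.3 zmed 90.9 mean [583.5 107.6  90.9]
wrist nut 753 c [586.5 109.7] size [57.8 13.8] ang 26.0 zmed 123.8 mean [583.2 107.9 122.9]
wrist disc plane [9.68374217e-04 1.67127593e-04 6.58810245e+01]
```

View pics/a_wrist.png

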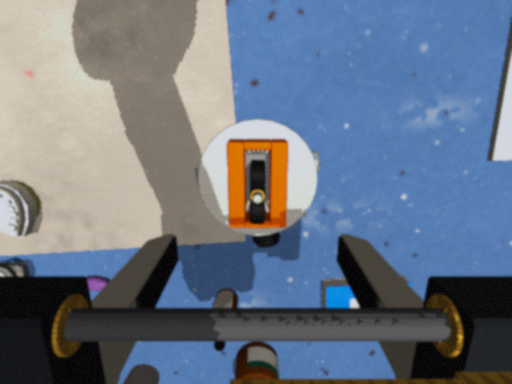

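Wrist picture: cover seated flat on the drum (disc plane level at 65.9), nut (258,190) up through the slot, gripper open above. Now to the nut.

Emit:
drive_tool(increments=[0, 0, 0, 0, 0.001, -0.01, 0.5, 0, 0, 0, 0, 0, -0.015, 0, 0, 0, 0, 0, 0, -0.02, 0, 0, 0, 0, 0, 0, -0.02, 0, 0, 0, 0, 0, 0, -0.02, 0, 0, 0, 0, 0, 0, -0.02, 0, 0, 0, 0, 0, 0, -0.01, 0, 0, 0, 0, 0, 0, -0.01, 0, 0, 0, 0, 0, 0, -0.005, 0, 0, 0, 0, 0, 0, 0, 0])

```text
t: 14.45
eef_pos: [586.7, 109.9, 100.1]
tool_rot: [3.141, -0.001, -2.684]
wrist_force: [-0.6, -0.2, 0.6]
width: 0.496
grip_force: 0.0
```

Emit:
drive_tool(increments=[0, 0, 0, 0, 0, 0, -1, 0, 0, 0, 0, 0, 0, -1, 0, 0, 0, 0, 0, 0, -1, 0, 0, 0, 0, 0, 0, -1, 0, 0, 0, 0, 0, 0, -1, 0, 0, 0, 0, 0, 0, -1, 0, 0, 0, 0, 0, 0, -1, 0, 0, 0, 0, 0, 0, -1, 0, 0, 0, 0, 0, 0, -1, 0, 0, 0, 0, 0, 0, -1], grip_force=20)

```text
t: 15.45
eef_pos: [587.4, 109.2, 100.9]
tool_rot: [-3.14, 0.0, -2.685]
wrist_force: [0.6, -3.5, 3.7]
width: 0.147
grip_force: 20.0
```

Emit:
drive_tool(increments=[0, 0, -3, 0, 0, -0.0001, -1, 0, 0, -6, 0, 0, -0.0002, -1, 0, 0, -6, 0, 0, -0.0002, -1, 0, 0, -6, 0, 0, -0.0002, -1, 0, 0, -6, 0, 0, -0.0001, -1, 0, 0, -6, 0, 0, -0.0002, -1, 0, 0, -6, 0, 0, -0.0002, -1, 0, 0, -6, 0, 0, -0.0001, -1, 0, 0, -6, 0, 0, -0.0002, -1, 0, 0, -6, 0, 0, -0.0002, -1])

```text
t: 16.45
eef_pos: [587.4, 109.5, 99.3]
tool_rot: [3.141, 0.001, 2.6]
wrist_force: [0.6, -2.7, 3.3]
width: 0.145
grip_force: 20.0
```

```bash
python3 -c "
from station import robot
o=robot.get_obs();print(o['qpos'],o['torque'],o['wrist_force'])"
```

```text
[ 0.10530221  0.72535394 -0.54470573  1.70369669  0.47792349  0.84729165
  0.37927272] [-0.60225866 -0.36031362  0.03323263] [ 0.5933433  -2.7288013   3.28536655]
```

Emit:
drive_tool(increments=[0, 0, -6, 0, 0, -0.0002, -1, 0, 0, -6, 0, 0, -0.0002, -1, 0, 0, -6, 0, 0, -0.0001, -1, 0, 0, -6, 0, 0, -0.0002, -1, 0, 0, -6, 0, 0, -0.0002, -1, 0, 0, -6, 0, 0, -0.0001, -1, 0, 0, -6, 0, 0, -0.0002, -1, 0, 0, -6, 0, 0, -0.0002, -1, 0, 0, -6, 0, 0, -0.0001, -1, 0, 0, -6, 0, 0, -0.0002, -1])

```text
t: 17.45
eef_pos: [587.7, 109.6, 97.6]
tool_rot: [3.139, 0.0, 1.553]
wrist_force: [1.5, -2.6, 3.8]
width: 0.15
grip_force: 20.0
```

Emit:
drive_tool(increments=[0, 0, -6, 0, 0, -0.0002, -1, 0, 0, -6, 0, 0, -0.0002, -1, 0, 0, -6, 0, 0, -0.0001, -1, 0, 0, -6, 0, 0, -0.0002, -1, 0, 0, -6, 0, 0, -0.0002, -1, 0, 0, -6, 0, 0, -0.0001, -1, 0, 0, -6, 0, 0, -0.0002, -1, 0, 0, -6, 0, 0, -0.0002, -1, 0, 0, -6, 0, 0, -0.0001, -1, 0, 0, -6, 0, 0, -0.0002, -1])

```text
t: 18.45
eef_pos: [588.0, 109.4, 95.9]
tool_rot: [3.14, -0.002, 0.506]
wrist_force: [1.4, -3.3, 3.7]
width: 0.145
grip_force: 20.0
```

```bash
python3 -c "
from station import robot
o=robot.get_obs();print(o['qpos'],o['torque'],o['wrist_force'])"
```

```text
[-0.24903191  0.67213649  0.04533003  1.71850666 -0.04002295  0.7490523
 -1.24924399] [-0.70852762 -0.31958249  0.05553035] [ 1.40219811 -3.3122774   3.73000362]
```

Emit:
drive_tool(increments=[0, 0, -4, 0, 0, -0.0001, -1, 0, 0, -4, 0, 0, -0.0001, -1, 0, 0, -4, 0, 0, -0.0001, -1, 0, 0, -4, 0, 0, -0.0001, -1, 0, 0, -4, 0, 0, -0.0002, -1, 0, 0, -4, 0, 0, -0.0001, -1, 0, 0, -4, 0, 0, -0.0001, -1, 0, 0, -4, 0, 0, -0.0001, -1, 0, 0, 0, 0, 0, 0, -1, 0, 0, 0, 0, 0, 0, -1])

```text
t: 19.45
eef_pos: [588.0, 109.3, 95.0]
tool_rot: [3.141, -0.003, -0.048]
wrist_force: [2.4, -3.5, 4.2]
width: 0.147
grip_force: 20.0
```

```bash
cat > q.py <<'E'
from station import robot
import numpy as np
o=robot.get_obs();print(np.round(o['qpos'],2),o['torque'],o['wrist_force'],o['tool_rot'])
E
python3 q.py
```

```text
[-0.35  0.68  0.2   1.72 -0.19  0.75 -1.67] [-0.8364731  -0.46638058 -0.07999578] [ 2.36184339 -3.47757494  4.15379608] [ 3.14107038e+00 -2.80842792e-03 -4.78558519e-02]
```

Emit:
drive_tool(increments=[0, 0, -3, 0, 0, -0.0001, -1, 0, 0, -3, 0, 0, -0.0001, -1, 0, 0, -3, 0, 0, -0.0001, -1, 0, 0, -3, 0, 0, -0.0001, -1, 0, 0, 0, 0, 0, 0, -1, 0, 0, 0, 0, 0, 0, -1, 0, 0, 0, 0, 0, 0, -1, 0, 0, 0, 0, 0, 0, -1, 0, 0, 0, 0, 0, 0, -1, 0, 0, 0, 0, 0, 0, -1])

```text
t: 20.45
eef_pos: [587.9, 109.2, 94.7]
tool_rot: [-3.141, -0.003, -0.257]
wrist_force: [2.0, -3.9, 4.8]
width: 0.149
grip_force: 20.0
```

```bash
python3 q.py; python3 look.py b
```

```text
[-0.38  0.69  0.26  1.72 -0.24  0.76 -1.83] [-0.93697209 -0.64091769 -0.04212397] [ 1.96544553 -3.94078289  4.75427033] [-3.14137728e+00 -2.53529920e-03 -2.57282088e-01]
[587.93683173 109.20148333  94.65354691] [-3.14137728e+00 -2.53529920e-03 -2.57282088e-01] [-0.38173496  0.68723357  0.26330199  1.72384686 -0.24078956  0.75983024
 -1.82861117] 20.45 [ 1.96544553 -3.94078289  4.75427033]
wrist hub 5077 c [587.2 109.1] size [89.3 59.1] ang 26.9 zmed 90.8 mean [603.1 106.8  90.8]
wrist nut 2759 c [589.5 106.5] size [54.7 38.3] ang 9.1 zmed 117.8 mean [594.6 107.8 117.7]
wrist disc plane [1.09692084e-03 4.85849181e-04 6.58025226e+01]
top hub 91 c [561.9  94.6] size [24.4 60.5] ang 43.5 zmed 90.0 mean [560.   98.4  89.9]
top disc plane [-1.66080101e-03 -5.67541928e-04  6.52215399e+01]
```

Emit:
drive_tool(increments=[0, 0, -3, 0, 0, -0.0001, -1, 0, 0, -3, 0, 0, -0.0001, -1, 0, 0, -3, 0, 0, 0, -1, 0, 0, -3, 0, 0, -0.0001, -1, 0, 0, 0, 0, 0, 0, -1, 0, 0, 0, 0, 0, 0, -1, 0, 0, 0, 0, 0, 0, -1, 0, 0, 0, 0, 0, 0, -1, 0, 0, 0, 0, 0, 0, -1, 0, 0, 0, 0, 0, 0, -1])

```text
t: 21.55
eef_pos: [587.9, 109.1, 94.3]
tool_rot: [-3.141, -0.002, -0.467]
wrist_force: [1.8, -4.2, 4.1]
width: 0.15
grip_force: 20.0
```

```bash
python3 q.py
```

```text
[-0.42  0.69  0.32  1.73 -0.3   0.77 -1.99] [-0.91682597 -0.5359254  -0.04192291] [ 1.80327684 -4.21233643  4.10847763] [-3.14099915e+00 -2.46284945e-03 -4.66754339e-01]
```

Emit:
drive_tool(increments=[0, 0, -3, 0, 0, -0.0001, -1, 0, 0, -3, 0, 0, -0.0001, -1, 0, 0, -3, 0, 0, 0, -1, 0, 0, -3, 0, 0, -0.0001, -1, 0, 0, 0, 0, 0, 0, -1, 0, 0, 0, 0, 0, 0, -1, 0, 0, 0, 0, 0, 0, -1, 0, 0, 0, 0, 0, 0, -1, 0, 0, 0, 0, 0, 0, -1, 0, 0, 0, 0, 0, 0, -1])

```text
t: 22.55
eef_pos: [587.9, 109.1, 94.2]
tool_rot: [-3.14, -0.002, -0.676]
wrist_force: [2.7, -6.0, 5.7]
width: 0.148
grip_force: 20.0
```

```bash
python3 q.py
```

```text
[-0.45  0.7   0.38  1.73 -0.35  0.78 -2.15] [-0.90480556 -0.41722548 -0.03870326] [ 2.73357368 -5.9666495   5.74858951] [-3.14039379e+00 -2.27571100e-03 -6.76319214e-01]
```

Emit:
drive_tool(increments=[0, 0, -2, 0, 0, 0, -1, 0, 0, -2, 0, 0, -0.0001, -1, 0, 0, 0, 0, 0, 0, -1, 0, 0, 0, 0, 0, 0, 0, 0, 0, 0, 0, 0, 0, 0, 0, 0, 0, 0, 0, 0, 0, 0, 0, 0, 0, 0, 0, 0, 0, 0, 0, 0, 0, 0.01, 0, 0, 0, 0, 0, 0, 0.02, 0, 0, 0, 0, 0, 0, 0.02, 0, 0, 0, 0, 0, 0, 0.02, 0])

```text
$.increments: bad value
```

Emit:
drive_tool(increments=[0, 0, 0, 0, 0, 0.02, 0.5, 0, 0, 0, 0, 0, 0.02, 1, 0, 0, 0, 0, 0, 0.02, 1, 0, 0, 0, 0, 0, 0.01, 1, 0, 0, 0, 0, 0, 0, 1, 0, 0, 0, 0, 0, 0, 1, 0, 0, 0, 0, 0, 0, 1, 0, 0, 0, 0, 0, 0, 1, 0, 0, 0, 0, 0, 0, 1, 0, 0, 0, 0, 0, 0, 1])

```text
t: 23.55
eef_pos: [586.7, 109.9, 163.3]
tool_rot: [3.141, 0.0, -0.677]
wrist_force: [0.2, 0.9, -0.7]
width: 0.959
grip_force: 0.0
```

```bash
python3 look.py c; python3 -c "
import cv2
cv2.imwrite('pics/cw.png',cv2.resize(cv2.imread('pics/c_wrist.png')[90:270,140:380],None,fx=3,fy=3))"
```

```text
[586.70638031 109.8545134  163.27036416] [ 3.14110683e+00  3.66070713e-04 -6.76954683e-01] [-0.48054935  0.61955362  0.4251112   1.66279211 -0.30423876  0.92594532
 -2.18848937] 23.55 [ 0.18444907  0.91501082 -0.68282184]
wrist hub 3833 c [587.1 109.1] size [89.3 59.2] ang 26.2 zmed 90.8 mean [589.6 108.1  90.8]
wrist nut 1105 c [587.9 109.1] size [13.8 57.4] ang 50.9 zmed 117.2 mean [591.5 106.4 116.8]
wrist disc plane [1.10112021e-03 6.52012171e-04 6.57917180e+01]
top hub 12 c [612.5  98.9] size [50.6  6.5] ang 17.7 zmed 90.3 mean [602.4  95.3  90.3]
top nut 94 c [587.2 112.6] size [14.1 39.4] ang 51.5 zmed 116.5 mean [585.8 112.9 116.1]
top disc plane [ 1.34753118e-03 -6.84494650e-04  6.52350014e+01]
```

View pics/cw.png

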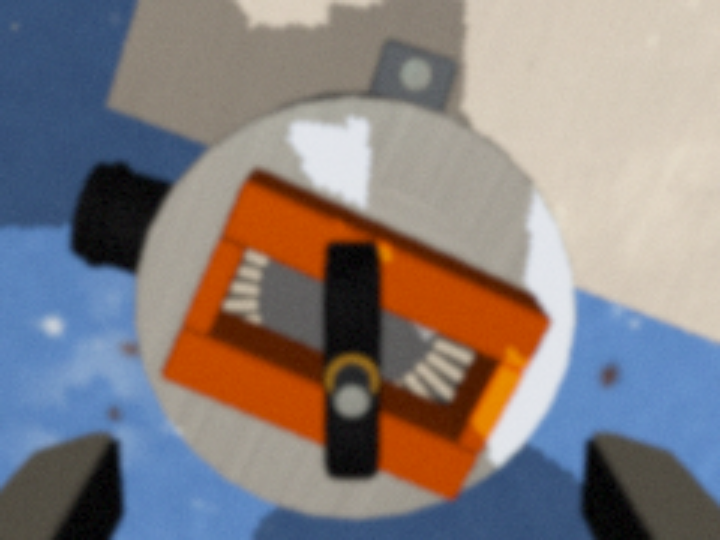

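Crop: nut bar now lies across the slot (355,360), cover flat. Height suggests it's about at contact; regrip and turn on until it resists.

Emit:
drive_tool(increments=[0, 0, 0, 0.0005, -0.0005, -0.005, 0.3, 0, 0, 0, 0, 0, -0.01, 0, 0, 0, 0, 0, 0, -0.015, 0, 0, 0, 0, 0, 0, -0.015, 0, 0, 0, 0, 0, 0, -0.015, 0, 0, 0, 0, 0, 0, -0.006, 0, 0, 0, 0, 0, 0, -0.003, 0, 0, 0, 0, 0, 0, 0, 0, 0, 0, 0, 0, 0, 0, -1, 0, 0, 0, 0, 0, 0, -1], grip_force=25)

```text
t: 24.65
eef_pos: [587.9, 109.4, 95.3]
tool_rot: [-3.14, -0.001, -0.677]
wrist_force: [0.0, 0.3, 0.2]
width: 0.374
grip_force: 0.0
```

Emit:
drive_tool(increments=[0, 0, 0, 0, 0, 0, -1, 0, 0, 0, 0, 0, 0, -1, 0, 0, 0, 0, 0, 0, -1, 0, 0, 0, 0, 0, 0, -1, 0, 0, 0, 0, 0, 0, -1, 0, 0, 0, 0, 0, 0, -1, 0, 0, 0, 0, 0, 0, -1, 0, 0, 0, 0, 0, 0, -1, 0, 0, 0, 0, 0, 0, -1, 0, 0, 0, 0, 0, 0, -1])

```text
t: 25.65
eef_pos: [587.4, 109.4, 94.9]
tool_rot: [-3.141, -0.0, -0.677]
wrist_force: [-1.1, -0.6, 5.3]
width: 0.149
grip_force: 25.0
```

```bash
python3 q.py
```

```text
[-0.45  0.7   0.38  1.73 -0.35  0.78 -2.15] [ 0.06132529  0.26117368 -0.02656923] [-1.13912609 -0.62556708  5.30105061] [-3.14129986e+00 -1.34019275e-04 -6.76888201e-01]
```

Emit:
drive_tool(increments=[0, 0, -2, 0, 0, 0, -1, 0, 0, -2, 0, 0, 0, -1, 0, 0, -2, 0, 0, -0.0001, -1, 0, 0, -2, 0, 0, 0, -1, 0, 0, 0, 0, 0, 0, -1, 0, 0, 0, 0, 0, 0, -1, 0, 0, 0, 0, 0, 0, -1, 0, 0, 0, 0, 0, 0, -1, 0, 0, 0, 0, 0, 0, -1, 0, 0, 0, 0, 0, 0, -1])

```text
t: 26.65
eef_pos: [587.5, 109.5, 94.9]
tool_rot: [-3.141, -0.0, -0.817]
wrist_force: [-0.4, -0.5, 5.5]
width: 0.145
grip_force: 25.0
```

```bash
python3 q.py
```

```text
[-0.48  0.71  0.42  1.73 -0.39  0.79 -2.26] [0.09488718 0.27899745 0.14909201] [-0.4271539  -0.4784007   5.46836991] [-3.14131922e+00 -3.24345486e-04 -8.17474372e-01]
```

Emit:
drive_tool(increments=[0, 0, -1, 0, 0, 0, -1, 0, 0, -1, 0, 0, 0, -1, 0, 0, -1, 0, 0, 0, -1, 0, 0, -1, 0, 0, 0, -1, 0, 0, -1, 0, 0, 0, -1, 0, 0, 0, 0, 0, 0, -1, 0, 0, 0, 0, 0, 0, -1, 0, 0, 0, 0, 0, 0, -1, 0, 0, 0, 0, 0, 0, -1, 0, 0, 0, 0, 0, 0, -1])

```text
t: 27.65
eef_pos: [587.5, 109.5, 94.9]
tool_rot: [-3.142, -0.001, -0.903]
wrist_force: [-0.7, 0.0, 6.1]
width: 0.148
grip_force: 25.4
```

```bash
python3 q.py
```

```text
[-0.49  0.71  0.45  1.73 -0.41  0.79 -2.32] [0.03214302 0.30103131 0.47912617] [-0.67905414  0.0476635   6.14172325] [-3.14156123e+00 -6.94468142e-04 -9.02695196e-01]
```

Torque rose to 0.48 N·m: snug. Letting go and checking.

Emit:
drive_tool(increments=[0, 0, 0, 0, 0, 0, 0, 0, 0, 0, 0, 0, 0, 0, 0, 0, 0, 0, 0, 0, 0, 0, 0, 0, 0, 0, 0, 0, 0, 0, 0, 0, 0, 0, 0, 0, 0, 0, 0, 0, 0.01, 0, 0, 0, 0, 0, 0, 0.02, 0, 0, 0, 0, 0, 0, 0.02, 0, 0, 0, 0, 0, 0, 0.03, 0, 0, 0, 0, 0, 0, 0.03, 0])

```text
t: 28.65
eef_pos: [587.2, 109.3, 206.2]
tool_rot: [-3.142, -0.0, -0.904]
wrist_force: [1.1, 0.7, -1.4]
width: 0.5
grip_force: 0.0
```

Emit:
drive_tool(increments=[0, 0, 0, 0, 0, 0.02, 1, 0, 0, 0, 0, 0, 0.01, 1, 0, 0, 0, 0, 0, 0, 1, 0, 0, 0, 0, 0, 0, 1, 0, 0, 0, 0, 0, 0, 1, 0, 0, 0, 0, 0, 0, 1, 0, 0, 0, 0, 0, 0, 1, 0, 0, 0, 0, 0, 0, 1, 0, 0, 0, 0, 0, 0, 1, 0, 0, 0, 0, 0, 0, 1])

```text
t: 29.65
eef_pos: [587.4, 109.4, 234.5]
tool_rot: [3.142, -0.0, -0.904]
wrist_force: [-0.1, 0.2, 0.3]
width: 1.003
grip_force: 0.0
```

```bash
python3 look.py d; python3 -c "
import cv2
cv2.imwrite('pics/dw.png',cv2.resize(cv2.imread('pics/d_wrist.png')[70:290,140:380],None,fx=2.5,fy=2.5))"
```

```text
[587.36314465 109.39794794 234.47790773] [ 3.14158188e+00 -1.99580356e-05 -9.03799846e-01] [-0.54213958  0.56040363  0.53205183  1.57266353 -0.30846282  1.09320713
 -2.40876032] 29.65 [-0.13025432  0.21507577  0.31813091]
wrist hub 2421 c [587.3 109.1] size [88.9 59.7] ang 26.8 zmed 90.8 mean [588.  107.9  90.7]
wrist nut 668 c [588.3 108.9] size [13.3 58.6] ang 38.7 zmed 117.0 mean [590.  106.6 116.6]
wrist disc plane [2.28380929e-04 3.19661963e-04 6.57632081e+01]
top hub 62 c [608.5 118.6] size [21.  60.6] ang 45.6 zmed 90.1 mean [604.8 126.   90.2]
top nut 60 c [578.5 122.8] size [12.3 22.8] ang 40.3 zmed 116.3 mean [577.8 121.8 116.1]
top disc plane [2.20679879e-03 1.74907404e-03 6.51177875e+01]
```

View pics/dw.png

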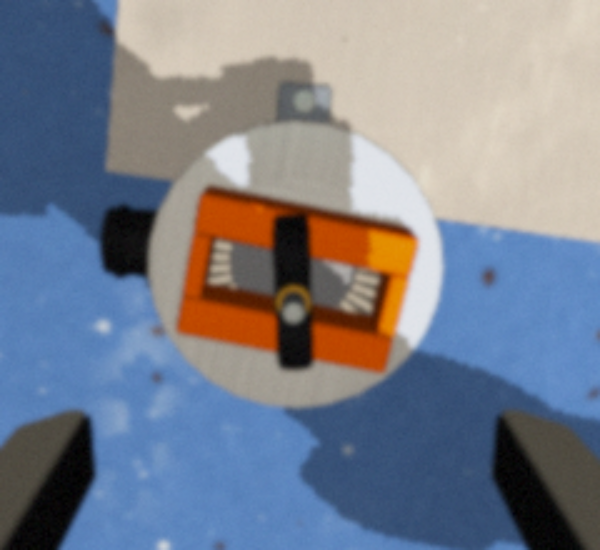

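The picture shows the cover flat, the nut bar (293,290) across the slot at about 78°, and the gripper clear.

```bash
python3 -c "
from station import robot
print(robot.job_done())"
```

```text
the job is handed in; nothing more can be done
None
```

The canister is closed and handed in at about 30 s: the cover sits flat on the rim, and the wing nut is turned down until it resisted (0.48 N·m), wings about 78° across the slot, gripper clear; the cast, jar and dropper bottle were not touched.

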